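Roll a battery cell into the test contacts

TASK

Load the blue battery cell into the tester without picking it up: lightly pushing its top or flank sideways with the fingertips, roll (do not drag) it across the white test board until it lies still along the black line between the two contacts. Then push the red thumb tab to run the slide fully home, so that the cell is pressed between the sprung and the fixed contact, still on the line. Leave the green cell, the bowl and the fan where they are.

Things in the scene. Friction and masses are not known exactly. Their poses are not given: they have to be found in the camera images.
- board: White test board, fixed: plate 250 mm (its x) by 300 mm (its y), 10 mm thick, lying on a 2 mm black mat. Origin: centre of its underside; x runs along the black line from the slide, near the robot, to the post. Slide, line and post stand on y = 0. At the slide's rear end, x = -122 to -110 mm, is an aluminium block 48 mm wide, 14 mm high above the plate.
- line_mid (a point): Middle of the black line, on the top face of the board. The line is 3 mm wide and 101 mm long, flush, along the board's x.
- post: Fixed contact: black block 36 mm wide (y) with a brass plate in front and a red socket on top. Origin: centre of the brass face that the cell's end meets, 16 mm above the plate; axes as the board's. It reaches 29 mm behind that face (+x), 34 mm above the plate (46 mm with the socket).
- slide (a joint): Travel of the black carriage with the red thumb tab towards the post, in m: 0 is fully open (gap between the contacts 107 mm), 0.042 is fully home against its stop. It stays where it is left; friction about 3.5 N. Carriage 44 mm wide, 34 mm long, up to 28 mm above the plate.
- slide_tab (a point): Rear face (the side away from the post) of the upright red thumb tab, at its middle width, 43.5 mm above the plate. The tab is 36 mm wide, 6 mm thick and stands from 28 to 53 mm above the plate. Push it here along the board's +x.
- plunger: Sprung brass contact disc, 14 mm across, at the front of the slide, facing the post. Origin: centre of its front face, 16 mm above the plate. It gives way by up to 7 mm: 0.5 N at first touch, 0.25 N more per mm, about 2 N with a cell loaded and the slide home.
- cell_center (a point): Centre of the blue cell: cylinder 32 mm across, 71 mm long with its button, 145 g, lying on the board along its own x (+x: button end, towards the post). At first its white label is on top (own z up). Pushed at mid-height it rolls ahead of the finger; under a fingertip moving lightly on its top it rolls half as far as the tip moves. It stops at once when no longer pushed. Rolling, its centre is 16 mm above the plate.
- done_cell_center (a point): Centre of the green, already tested cell, the same size, standing on end on the board on the other side of the line. Leave it alone.
- bowl: White bowl 92 mm across and 48 mm high with a small orange heat sink in it, on the mat beside the board. Origin: centre of its underside. Leave it alone.
- fan: Black square cooling fan 80 x 80 x 25 mm, lying on the mat on the other side of the board. Origin: centre of its underside. Leave it alone.
Things that resemble listed ones, but are neither listed nor needed, are in the scene too. What is meant by the part that bears cell_center is not yellow, and is the smaller of those in its own colour.

How it is judged (in metres and radians):
On the way, in this order (a step that is already met when the one before it is completed fails the run):
1. the cell rolls: it has turned over, label down (angle between cell_center's own z axis and vertical above 2.5 rad).
2. the cell lies still on the line (within 5 mm and 6 degrees) while the slide is still open (y of cell_center in the frame of board between -0.005 and 0.005 m and angle between the x axis of cell_center and the x axis of board, either way round below 0.105 rad and linear speed of cell below 0.01 m/s and value of joint slide below 0.012 m), for 0.2 s.
At the end, for the whole second after the job is handed in: The cell lies at rest along the black line, its centre within 5 mm of the line and its axis within 6 degrees of it, the slide is home (at least 38 of 42 mm), and both the sprung and the fixed contact press on the cell with more than 0.3 N (y of cell_center in the frame of board between -0.005 and 0.005 m and angle between the x axis of cell_center and the x axis of board, either way round below 0.105 rad and value of joint slide above 0.038 m and contact force between each of plunger, post and cell above 0.3 N and linear speed of cell below 0.01 m/s); the robot touches nothing.
It fails at once if the cell is lifted: its centre rises more than 8 mm above where it rolls on the board (z of cell_center in the frame of board above 0.034 m).
It fails at once if the green cell is moved more than 10 mm (distance of done_cell_center from where it was at the start of the episode above 0.01 m).
It fails at once if the bowl is moved more than 15 mm (distance of bowl from where it was at the start of the episode above 0.015 m).
It fails at once if the fan is moved more than 15 mm (distance of fan from where it was at the start of the episode above 0.015 m).
It also fails if it takes over 54 s, if anything falls off the work surface, if the arm or the gripper's body presses on something with over 40 N, if the wrist force passes 120 N, or if a joint passes its speed limit or range.

ROBOT

A 6-joint arm with a two-finger parallel gripper is mounted at the origin on the work surface. World frame = base frame: x ahead of the robot, y to its left, z up, the work surface at z = 0. Lengths are in mm, angles in degrees, forces in N, time in s.
With the tool pointing down it reaches from about 325 to 925 mm from the base axis. Payload 3.1 kg.
Tool frame: the origin (TCP) lies at the very end of the fingers, on their centre line; the grasp point (between the pads) lies grasp_offset behind it (grasp_offset is the distance from the TCP to the grasp point, in mm); z points along the fingers, x is the direction in which the jaws open and shut, and the axes are right-handed (so a half turn about z gives the same grasp; the last joint's range is limited). The gripper opens to 85 mm and grips with 20 to 120 N. Pads are 22 mm wide; open, the fingers measure 114 mm over their backs; the gripper's body (76 mm by 85 mm) begins 54 mm behind the grasp point. The pads swing forward as they close: fully open they stand 13 mm farther back than shut.
Start: joints at [-75.47, 12.427, 92.441, -0, 75.132, -6.429], TCP at [223.582, -583.653, 231.3] pointing down, gripper open.
Joint ranges: [-157.48, 157.48], [-44.54, 120.13], [17.64, 146.25], [-64.5, 244.5], [7.68, 150.69], [-147.95, 147.95]. Speed limits (degrees/s): [159.86, 159.86, 180, 180, 180, 180].

INTERFACE

Orientations are given as [roll, pitch, yaw] about the fixed x, y, z axes, in that order (R = Rz(yaw) Ry(pitch) Rx(roll)).
In Python, from station import * gives the robot as it stands. Calls block until the motion is done:
- goto(position, orientation): joint-space move of the TCP to a pose.
- move_l(position, attitude=None, speed=150): straight line of the TCP; attitude=None keeps the orientation; speed is the mean speed in mm/s.
- move_j(angles): joint-space move.
- grip(opening, squeeze=None): finger opening in mm; squeeze is the grip in N (None keeps the last); returns when the fingers have stopped.
- wait(seconds).
- solve_ik(position, orientation): joint angles nearest the present ones, or None.
- get_obs(): the state.
- get_image(name): name is "scene" or "side" or "wrist"; returns the picture (384x512x3 uint8, red, green, blue); there is no depth.
- get_calibration(name): a dict with "fx", "fy", "cx", "cy" (pixels), "R" (3x3) and "t" (3): a world point X has camera coordinates R X + t; the wrist camera has in their place "mount" (4x4, takes a point from camera to tool coordinates, whose origin is the TCP and whose axes are the tool frame's). Camera axes: x right, y down, z forward; pixel columns grow to the right and rows downward; lengths in mm; the calibration is good to about 2 mm. A picture is of the moment at which its call begins: read the wrist's pose just before it. get_calibration takes no time and is no camera call.
A pose or a line that the arm cannot do raises Unreachable and nothing moves.
- sign_off(): hands the job in, once; it reports no verdict.
Trained networks look in the newest picture that a camera, given by its name, has taken for a name from the list of things; names that differ only in an ending like _2 or _b are one class to them, and where a whole thing is asked for, a point or a joint stands for the part that bears it (a point fixed in the world has none). Each returns a list of dicts, best first, with "score" (0 to 1); they miss things now and then, are a little off and sometimes report something else, mostly with a low value. They report only what shows in the picture. A call takes as long as a camera call. They do not tell look-alikes from the thing itself.
- spot_in(name, camera): "extent" ([centre column, centre row, width, height] in pixels, round what is visible of it).
- regions_of(name, camera): "region" (384x512 bool, what is visible of it) and "extent" ([centre column, centre row, width, height] in pixels, round what is visible of it).
The state is a dict: "t": time; "joint_pos": joint angles; "qvel": joint speeds; "effort": joint torques, N m; "tcp_pos": TCP position; "ee_rot": TCP orientation; "wrist_force": force on the tool from outside, world axes, zero at the start; "moment": the same for the moment, N m; "grip_width": finger opening in mm.
Only numpy, scipy, OpenCV 4.12 (cv2) and the standard library are available. Lean on these libraries where they do the work, as an engineer would, in place of code of your own. Each camera call takes 0.05 s, during which the arm holds its last target.

## Working session

There is one attempt and no reset: what is moved stays moved. The work goes in short steps, each a Python script; the robot and the scene stay as the last script left them, time stands still between calls to the robot, and variables do not carry over. Pictures are saved under pics/ and viewed, and the job is handed in when it is done.

```bash
mkdir -p pics; ls; python3 - <<'E'
from station import *
import cv2,numpy as np
o=get_obs();print(o['t'],o['tcp_pos'],o['ee_rot'],o['grip_width'])
for n in ["scene","side","wrist"]:
    im=get_image(n);cv2.imwrite(f'pics/a_{n}.png',cv2.cvtColor(im,cv2.COLOR_RGB2BGR))
    c=get_calibration(n);print(n,{k:np.round(np.array(v),3).tolist() for k,v in c.items()})
E
```

```text
pics
0.0 [ 223.38477162 -582.84191023  229.9555287 ] [-1.79985082e+02  1.36296384e-01 -6.90416095e+01] 85.31267715721388
scene {'fx': 409.986, 'fy': 409.986, 'cx': 257.058, 'cy': 189.889, 'R': [[0.135, 0.991, 0.002], [0.817, -0.11, -0.566], [-0.561, 0.078, -0.824]], 't': [-122.077, -381.31, 1331.587]}
side {'fx': 349.046, 'fy': 349.046, 'cx': 252.271, 'cy': 192.572, 'R': [[-0.985, -0.174, 0.02], [-0.125, 0.616, -0.778], [0.123, -0.768, -0.628]], 't': [500.122, 102.535, 770.901]}
wrist {'fx': 307.059, 'fy': 307.059, 'cx': 255.136, 'cy': 189.567, 'mount': [[1.0, 0.0, -0.0, -0.778], [-0.0, 0.959, 0.284, -71.77], [0.0, -0.284, 0.959, -141.13], [0.0, 0.0, 0.0, 1.0]]}
```

View pics/a_scene.png

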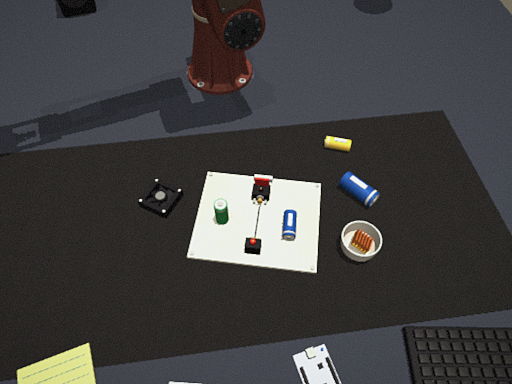

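View pics/a_side.png

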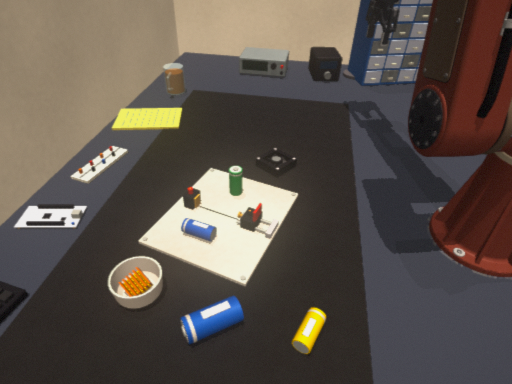

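View pics/a_wrist.png

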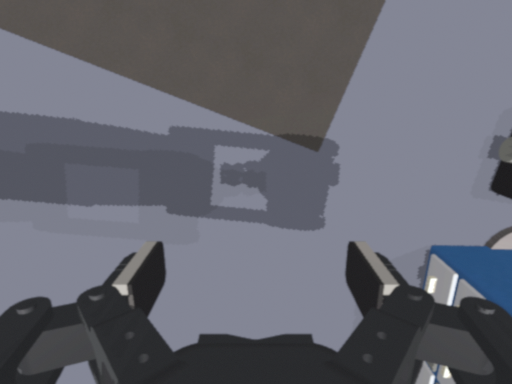

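Candidates: a small blue cell on the board at scene (290,224), a larger blue cell on the mat at (360,188), and a yellow cell at (338,144). The description picks the small blue one on the board. I'll check it in a crop and measure the board.

```bash
cat > h.py <<'E'
import numpy as np,cv2
from scipy.optimize import least_squares
def proj(c,X):
    X=np.atleast_2d(X);p=X@np.array(c['R']).T+np.array(c['t'])
    return np.c_[c['fx']*p[:,0]/p[:,2]+c['cx'],c['fy']*p[:,1]/p[:,2]+c['cy']]
def back(c,uv,z):
    R=np.array(c['R']);t=np.array(c['t']);uv=np.atleast_2d(uv)
    d=np.c_[(uv[:,0]-c['cx'])/c['fx'],(uv[:,1]-c['cy'])/c['fy'],np.ones(len(uv))]@R
    C=-R.T@t; s=(z-C[2])/d[:,2]
    return C+s[:,None]*d
def rot(e):
    from scipy.spatial.transform import Rotation as Ro
    return Ro.from_euler('xyz',e,degrees=True).as_matrix()
def wristcal(c,obs):
    M=np.array(c['mount']);Rt=rot(obs['ee_rot']);Rc=Rt@M[:3,:3];C=Rt@M[:3,3]+obs['tcp_pos']
    d={k:c[k] for k in('fx','fy','cx','cy')};d['R']=Rc.T;d['t']=-Rc.T@C;return d
E
python3 - <<'E'
from station import *
from h import *
im=cv2.imread('pics/a_scene.png')
cv2.imwrite('pics/a_crop.png',cv2.resize(im[125:285,130:400],None,fx=2.9,fy=2.9,interpolation=cv2.INTER_CUBIC))
for n in ['scene','side']:
    get_image(n)
    r=regions_of('board',n);c=get_calibration(n)
    print(n,[(x['score'],x['extent']) for x in r])
    m=r[0]['region'].astype(np.uint8)
    cs,_=cv2.findContours(m,0,2);k=cv2.convexHull(max(cs,key=cv2.contourArea))
    q=cv2.approxPolyN(k,4).reshape(-1,2).astype(float)
    print(q.tolist());P=back(c,q,12);print(P.round(1).tolist(),np.linalg.norm(P-np.roll(P,1,0),axis=1),P.mean(0))
    for nm in ['cell_center','post','slide_tab','plunger','done_cell_center','bowl','fan']:
        s=spot_in(nm,n);print(nm,[(round(x['score'],2),np.round(x['extent'],1).tolist(),back(c,x['extent'][:2],28).round(0).tolist()) for x in s[:4]])
print(get_obs()['t'])
E
```

```text
scene [(0.71, [253.1, 247.8, 17.2, 15.3])]
[[261.0, 237.0], [261.0, 254.0], [246.0, 251.0], [246.0, 237.0]]
[[619.3, 48.3, 12.0], [663.3, 42.1, 12.0], [651.0, 8.5, 12.0], [614.5, 12.9, 12.0]] [35.78058468 44.4363598  35.80003135 36.76072751] [637.03807749  27.93048128  12.        ]
cell_center [(0.82, [359.1, 190.7, 39.1, 29.0], [[531.0, 311.0, 28.0]]), (0.67, [336.7, 142.3, 22.6, 12.4], [[366.0, 294.0, 28.0]]), (0.66, [293.1, 224.1, 14.4, 33.2], [[604.0, 128.0, 28.0]])]
post [(0.49, [253.4, 245.4, 16.6, 12.8], [[647.0, 26.0, 28.0]])]
slide_tab [(0.72, [261.0, 190.1, 16.0, 23.9], [[496.0, 66.0, 28.0]])]
plunger [(0.51, [255.6, 222.3, 142.9, 105.3], [[587.0, 40.0, 28.0]]), (0.31, [161.5, 198.2, 43.6, 39.1], [[487.0, -183.0, 28.0]])]
done_cell_center [(0.62, [220.9, 212.5, 13.2, 23.8], [[548.0, -40.0, 28.0]])]
bowl []
fan [(0.93, [161.2, 197.9, 44.8, 42.1], [[486.0, -184.0, 28.0]])]
side [(0.92, [218.2, 229.3, 158.1, 118.2])]
[[299.0, 193.0], [245.0, 287.0], [136.0, 242.0], [208.0, 167.0]]
[[402.6, -68.0, 12.0], [481.2, 229.9, 12.0], [725.5, 163.0, 12.0], [653.1, -131.3, 12.0]] [258.38628912 308.14239955 253.25824991 303.0618624 ] [565.61642453  48.40598579  12.        ]
cell_center [(0.91, [311.2, 332.2, 32.3, 47.4], [[358.0, 306.0, 28.0]]), (0.75, [197.6, 227.9, 38.3, 25.3], [[606.0, 114.0, 28.0]]), (0.64, [213.1, 319.9, 60.2, 52.5], [[518.0, 315.0, 28.0]]), (0.32, [134.9, 282.9, 56.2, 50.2], [[676.0, 270.0, 28.0]])]
post [(0.53, [192.8, 199.9, 16.8, 21.4], [[644.0, 27.0, 28.0]])]
slide_tab [(0.98, [248.7, 216.8, 25.0, 29.5], [[506.0, 58.0, 28.0]])]
plunger []
done_cell_center [(0.61, [237.4, 181.8, 18.0, 29.1], [[557.0, -62.0, 28.0]])]
bowl [(0.83, [136.3, 282.4, 54.4, 50.9], [[674.0, 269.0, 28.0]]), (0.19, [252.4, 215.8, 23.2, 27.6], [[499.0, 54.0, 28.0]])]
fan [(0.63, [135.3, 284.2, 55.6, 50.5], [[674.0, 273.0, 28.0]]), (0.56, [276.2, 162.0, 44.2, 28.0], [[473.0, -169.0, 28.0]])]
1.05
```

View pics/a_crop.png

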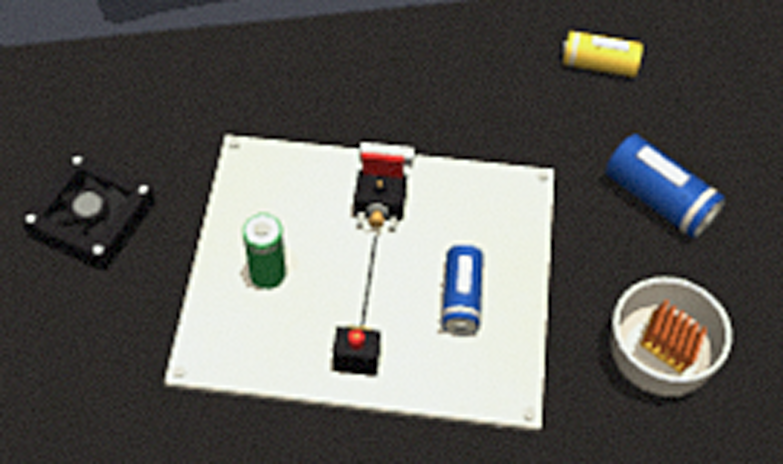

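The crop confirms it: a small blue cell with its white label up, lying on the white board on the +y side. The larger blue cell is off the board. Next is a wrist view from above.

```bash
python3 - <<'E'
from station import *
from h import *
import json
a=np.radians(-14.2);b=np.array([565,47,0]);ey=np.array([-np.sin(a),np.cos(a),0])
p=b+ey*45;p[2]=210
print(p); goto(p.tolist(),[180,0,-14.2])
wait(0.3)
o=get_obs();im=get_image('wrist');c=wristcal(get_calibration('wrist'),o)
json.dump({k:np.array(v).tolist() for k,v in c.items()},open('w1.json','w'))
cv2.imwrite('pics/w1.png',cv2.cvtColor(im,cv2.COLOR_RGB2BGR))
print(o['t'],o['tcp_pos'],o['ee_rot'],o['joint_pos'],o['wrist_force'])
print([ (x['score'],x['extent']) for x in spot_in('cell_center','wrist')])
E
```

```text
[576.03883236  90.62504075 210.        ]
4.0333 [576.11801948  90.25290481 210.01969873] [ 1.79998082e+02 -1.24798631e-03 -1.42365759e+01] [ 2.01022713e+00  8.46546206e+00  9.93883973e+01 -2.30101886e-03
  7.21454790e+01  1.62475085e+01] [ 0.89373899 -0.2339828   0.33008845]
[(0.71, [127.3, 8.3, 29.0, 12.7]), (0.56, [5.2, 30.4, 10.3, 60.8]), (0.55, [276.7, 137.6, 65.8, 29.6])]
```

View pics/w1.png

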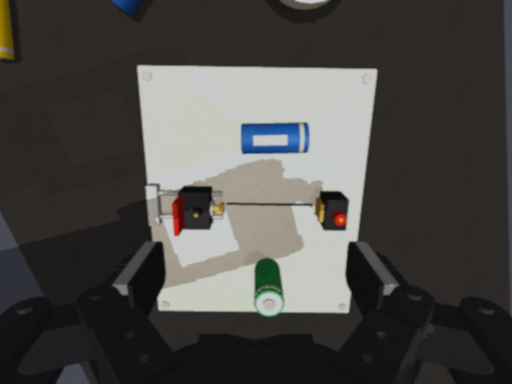

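The wrist view shows the blue cell at (275,138), the black line at row 204 from column 225 to 313, the post at (334,211), the slide tab at (178,215) and the green cell at (268,290). Next, board and cell poses.

```bash
python3 - <<'E'
from h import *
import json
c=json.load(open('w1.json'));im=cv2.imread('pics/w1.png')
g=im.astype(int)
# line pixels: for columns 232..308 dark centroid rows 198-210
cols=np.arange(234,308);pts=[]
for u in cols:
    s=255-g[190:218,u].sum(1)/3; s=s-np.median(s); s[s<15]=0
    if s.sum()>0: pts.append([u,190+(s*np.arange(28)).sum()/s.sum()])
pts=np.array(pts);P=back(c,pts,12)
vx,vy,x0,y0=cv2.fitLine(P[:,:2].astype(np.float32),cv2.DIST_HUBER,0,.01,.01).ravel()
if vx<0: vx,vy=-vx,-vy
print('line yaw',np.degrees(np.arctan2(vy,vx)),x0,y0)
E=back(c,[[226,204],[313,204.5]],12);print('ends',E.round(1).tolist())
# screws/corners
hsv=cv2.cvtColor(im,cv2.COLOR_BGR2HSV)
m=((hsv[...,2]>90)&(hsv[...,1]<60)).astype(np.uint8)
m[330:]=0;m=cv2.morphologyEx(m,2,np.ones((3,3),np.uint8))
cs,_=cv2.findContours(m,0,2);k=cv2.convexHull(max(cs,key=cv2.contourArea));q=cv2.approxPolyN(k,4).reshape(-1,2).astype(float)
Q=back(c,q,12);print(q.tolist(),Q.round(1).tolist(),np.linalg.norm(Q-np.roll(Q,1,0),axis=1),Q.mean(0))
# cell
b=((hsv[...,0]>100)&(hsv[...,0]<130)&(hsv[...,1]>120)&(hsv[...,2]>60)).astype(np.uint8)
b[:110]=0;b[170:]=0;b[:,:220]=0;b[:,330:]=0
ys,xs=np.nonzero(b);print('blue',xs.min(),xs.max(),ys.min(),ys.max())
cs,_=cv2.findContours(b,0,2);k=max(cs,key=cv2.contourArea);r=cv2.minAreaRect(k);print(r)
cv2.imwrite('pics/w1c.png',cv2.resize(im[100:240,140:360],None,fx=3.6,fy=3.6,interpolation=cv2.INTER_CUBIC))
E
```

```text
line yaw -14.880545 582.22504 42.18782
ends [[531.1, 54.9, 12.0], [629.5, 29.4, 12.0]]
[[378.0, 68.0], [348.0, 317.0], [153.0, 310.0], [136.0, 64.0]] [[723.3, 159.2, 12.0], [643.7, -135.4, 12.0], [399.2, -62.3, 12.0], [482.8, 224.1, 12.0]] [249.1272669  305.12810157 255.2094866  298.42582498] [562.24825932  46.39722609  12.        ]
blue 242 308 124 152
((270.0, 138.0), (28.0, 56.0), 90.0)
```

View pics/w1c.png

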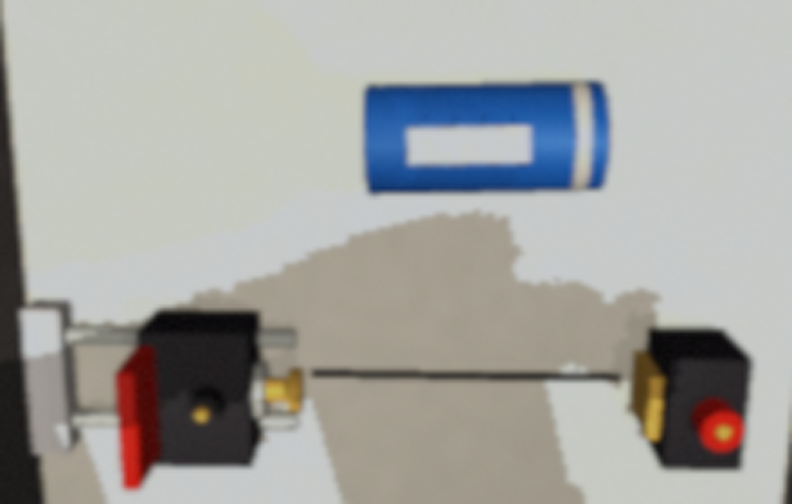

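```bash
python3 - <<'E'
from h import *
import json
c=json.load(open('w1.json'))
a=np.radians(-14.9);ex=np.array([np.cos(a),np.sin(a)]);ey=np.array([-ex[1],ex[0]]);mid=np.array([580.3,42.1])
def f(uv,z):
    P=back(c,uv,z);d=P[:,:2]-mid;return np.c_[d@ex,d@ey].round(1).tolist()
im=cv2.imread('pics/w1.png')
o=lambda x,y:[140+x/3.6,100+y/3.6]
print('corners cell top/bot silhouettes',f([o(366,86),o(600,82),o(368,191),o(600,188)],28))
print('center',f([o(487,137)],28))
print('label z44',f([o(406,126),o(532,126),o(406,165),o(532,165)],44))
print('green top z83',f([[269,303]],83))
print('plunger',f([o(300,390)],28),'postface', f([o(635,355),o(650,385)],44),f([o(650,330)],46))
print('tab rear top',f([o(118,375),o(124,487)],65))
C=-np.array(c['R']).T@np.array(c['t']);d=C[:2]-mid;print('cam',d@ex,d@ey,C[2])
E
```

```text
corners cell top/bot silhouettes [[-31.8, 93.0], [35.2, 94.9], [-31.2, 62.7], [37.0, 64.4]]
center [[3.3, 78.9]]
label z44 [[-20.1, 83.6], [14.6, 84.0], [-20.0, 72.8], [15.0, 73.2]]
green top z83 [[-1.6, -82.0]]
plunger [[-52.3, 0.2]] postface [[47.5, 18.0], [52.5, 8.8]] [[50.8, 26.3]]
tab rear top [[-98.2, 17.4], [-98.6, -16.0]]
cam -17.972537057474938 117.99194991624297 351.1487032986956
```

```bash
cat >> h.py <<'E'
YAW=-14.9
_a=np.radians(YAW);EX=np.array([np.cos(_a),np.sin(_a)]);EY=np.array([-EX[1],EX[0]]);MID=np.array([580.3,42.1])
def W(x,y,z): p=MID+EX*x+EY*y; return [float(p[0]),float(p[1]),float(z)]
def L(P): P=np.atleast_2d(P); d=P[:,:2]-MID; return np.c_[d@EX,d@EY]
def snap(name,fn):
    import station as s,json
    o=s.get_obs();im=s.get_image(name);c=s.get_calibration(name)
    if name=='wrist': c=wristcal(c,o)
    json.dump({k:np.array(v).tolist() for k,v in c.items()},open(f'{fn}.json','w'))
    cv2.imwrite(f'pics/{fn}.png',cv2.cvtColor(im,cv2.COLOR_RGB2BGR));return o
E
python3 - <<'E'
from station import *
from h import *
grip(36)
move_l(W(3,124,90),[180,0,YAW],250)
move_l(W(3,124,17),None,100)
o=snap('wrist','w2');print(o['t'],o['tcp_pos'],o['wrist_force'],o['grip_width'],L(o['tcp_pos']))
E
```

```text
6.275 [615.73662041 161.24196785  17.49134534] [-0.32875631 -0.70020426  0.59932068] 35.93433087862981 [[  3.60979532 124.24786496]]
```

View pics/w2.png

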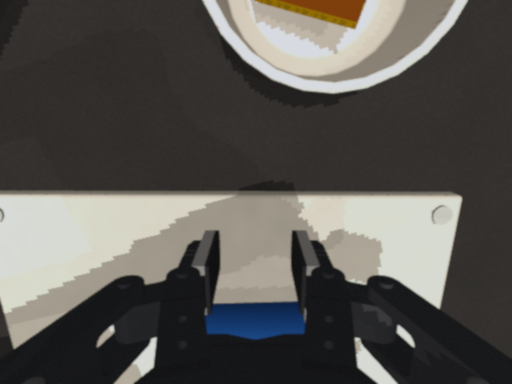

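```bash
python3 - <<'E'
from station import *
from h import *
for y in [106,90,70]:
    move_l(W(3,y,17),None,35); o=get_obs();print(o['t'],L(o['tcp_pos']),np.round(o['wrist_force'],2))
snap('side','s2');snap('scene','c2')
for n in ['s2','c2']:
    im=cv2.imread(f'pics/{n}.png');cv2.imwrite(f'pics/{n}c.png',cv2.resize(im[150:300,120:340],None,fx=3.5,fy=3.5,interpolation=2))
E
```

```text
6.9917 [[  3.02621594 105.82587446]] [ 0.24  0.75 -0.3 ]
7.6 [[ 2.98790999 89.78074717]] [-0.54 -0.56  0.66]
8.325 [[ 3.06046345 69.89695995]] [-0.27 -0.09  0.44]
```

View pics/s2c.png

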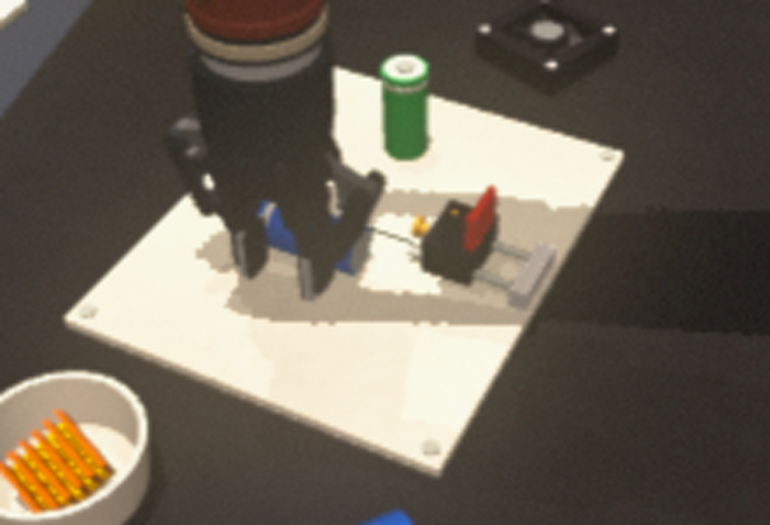

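View pics/c2c.png

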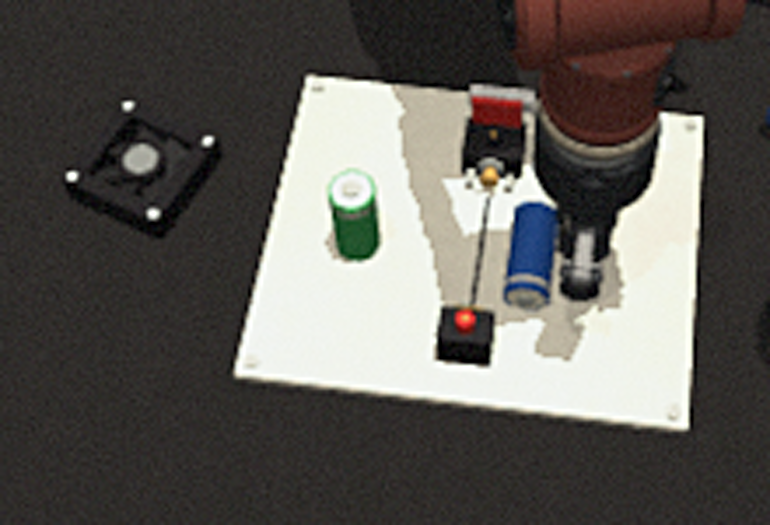

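The label has gone out of sight, so the cell is rolling ahead of the fingers and staying parallel to the line. I'll push on to just short of it and look.

```bash
python3 - <<'E'
from station import *
from h import *
move_l(W(3,36,17),None,35); o=get_obs();print(o['t'],L(o['tcp_pos']),np.round(o['wrist_force'],2))
move_l(W(3,50,17),None,60)
move_l(W(3,50,200),None,250)
wait(0.2)
o=snap('wrist','w3');print(o['t'],o['tcp_pos'])
im=cv2.imread('pics/w3.png');cv2.imwrite('pics/w3c.png',cv2.resize(im[120:260,140:360],None,fx=3.6,fy=3.6,interpolation=2))
E
```

```text
9.55 [[ 3.04012333 36.14600333]] [-0.28 -0.92 -0.06]
11.0167 [594.54445782  89.56586342 197.37778239]
```

View pics/w3c.png

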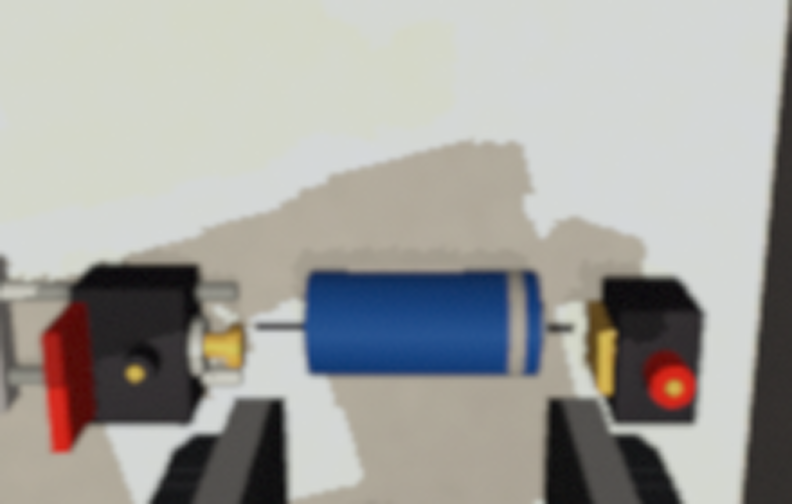

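```bash
python3 - <<'E'
from h import *
import json
c=json.load(open('w3.json'))
o=lambda x,y:[140+x/3.6,120+y/3.6]
print('line',L(back(c,[o(256,326),o(572,328)],12)).round(1).tolist())
print('cell edges',L(back(c,[o(310,271),o(538,271),o(310,375),o(538,375)],28)).round(1).tolist())
print('center',L(back(c,[o(308,323),o(541,323)],28)).round(1).tolist())
C=-np.array(c['R']).T@np.array(c['t']);print(L(C),C[2])
E
```

```text
line [[-50.0, 0.4], [49.4, -0.1]]
cell edges [[-30.9, 23.7], [36.3, 23.8], [-31.8, -9.4], [37.3, -9.2]]
center [[-31.9, 7.4], [37.7, 7.5]]
[[  1.47971213 122.25478001]] 338.4125415926706
```

```bash
python3 - <<'E'
from station import *
from h import *
move_l(W(3,52,17),None,250)
move_l(W(3,28.4,17),None,30); wait(0.2);o=get_obs();print(o['t'],L(o['tcp_pos']),np.round(o['wrist_force'],2))
move_l(W(3,50,17),None,60)
move_l(W(3,50,200),None,250)
wait(0.2)
o=snap('wrist','w4');print(o['t'],o['tcp_pos'])
im=cv2.imread('pics/w4.png');cv2.imwrite('pics/w4c.png',cv2.resize(im[120:260,140:360],None,fx=3.6,fy=3.6,interpolation=2))
E
```

```text
13.0833 [[ 2.95187794 28.56727627]] [-0.7   0.88 -0.61]
14.675 [594.56468023  89.55591822 197.38780532]
```

View pics/w4c.png

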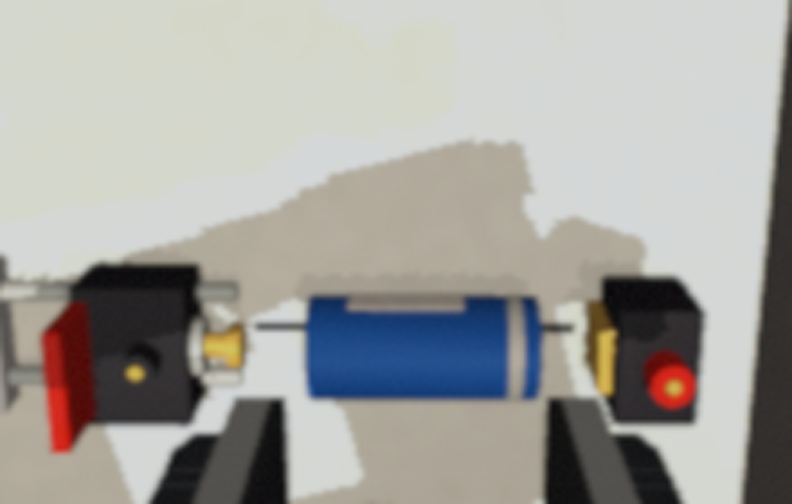

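The cell lies on the line at y ≈ -0.3 mm by vision, level with the plunger and post at row 347 of the crop. Next I push the tab.

```bash
python3 - <<'E'
from station import *
from h import *
grip(0)
move_l(W(-130,0,120),None,250)
move_l(W(-130,0,50),None,120)
wait(0.2);b=get_obs();b0=np.array(b['wrist_force'])
snap('side','s5');im=cv2.imread('pics/s5.png');cv2.imwrite('pics/s5c.png',cv2.resize(im[130:290,150:340],None,fx=4,fy=4,interpolation=2))
print(b['t'],b0.round(2),b['grip_width'])
x=-130
while x<-90:
    x+=3;move_l(W(x,0,50),None,40);o=get_obs();f=np.array(o['wrist_force'])-b0;fx=f[:2]@EX
    print(x,round(L(o['tcp_pos'])[0,0],1),round(fx,2))
    if fx<-2: break
print(get_obs()['t'])
E
```

```text
16.8917 [ 0.49 -0.19  0.16] 0.22051755087052477
-127 -126.5 -0.65
-124 -123.7 -0.27
-121 -120.8 -0.9
-118 -117.7 -0.8
-115 -114.7 -0.84
-112 -112.4 -1.47
-109 -109.8 -2.75
18.6917
```

View pics/s5c.png

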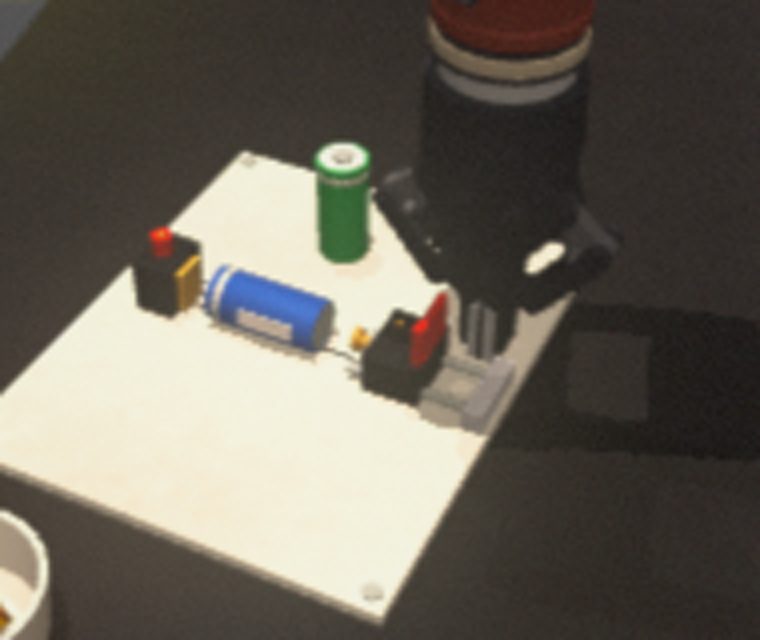

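```bash
python3 - <<'E'
from station import *
from h import *
b0=np.array([.49,-.19,.16])
x=-109
while x<-55:
    x+=4 if x<-74 else 1.5
    move_l(W(x,0,50),None,35);o=get_obs();f=np.array(o['wrist_force'])-b0;fx=f[:2]@EX
    print(round(x,1),round(L(o['tcp_pos'])[0,0],1),round(fx,2))
    if fx<-16: break
print(get_obs()['t'])
snap('side','s6');im=cv2.imread('pics/s6.png');cv2.imwrite('pics/s6c.png',cv2.resize(im[130:290,150:340],None,fx=4,fy=4,interpolation=2))
E
```

```text
-105 -105.1 -2.35
-101 -100.6 -2.24
-97 -96.4 -2.04
-93 -92.5 -1.92
-89 -88.8 -2.49
-85 -84.7 -2.94
-81 -80.7 -2.85
-77 -76.7 -3.12
-73 -73.0 -3.45
-71.5 -72.5 -6.06
-70.0 -72.5 -10.1
-68.5 -72.5 -13.84
-67.0 -72.4 -18.18
22.0917
```

View pics/s6c.png

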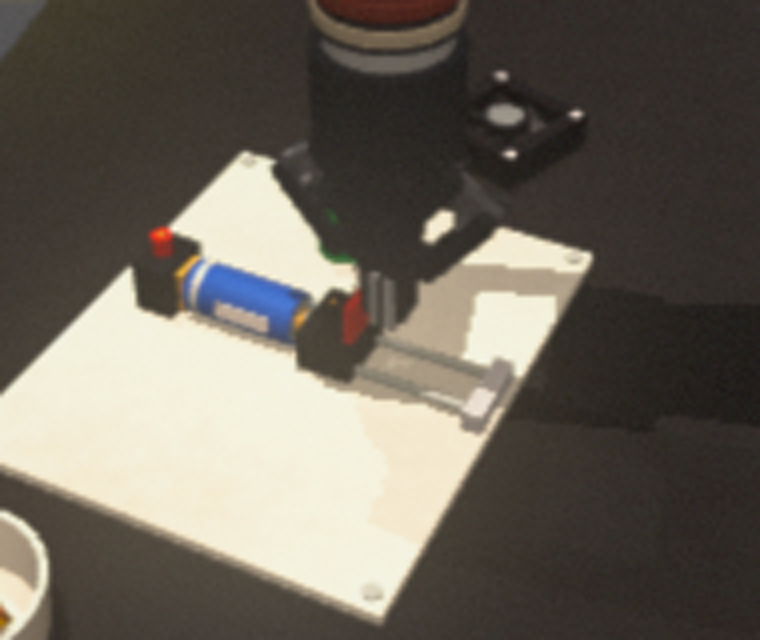

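The TCP stalled at -72.5 while the force climbed to 18 N, so the slide is on its stop and the cell is between the contacts. I'll back off, rise and check.

```bash
python3 - <<'E'
from station import *
from h import *
move_l(W(-95,0,50),None,40)
move_l(W(-95,0,120),None,150)
move_l(W(-20,60,210),None,250)
wait(.3)
o=snap('wrist','w7');print(o['t'],o['wrist_force'])
im=cv2.imread('pics/w7.png');cv2.imwrite('pics/w7c.png',cv2.resize(im[120:320,140:400],None,fx=3,fy=3,interpolation=2))
snap('side','s7');im=cv2.imread('pics/s7.png');cv2.imwrite('pics/s7c.png',cv2.resize(im[130:290,150:340],None,fx=3,fy=3,interpolation=2))
E
```

```text
24.5833 [-0.65593095  0.14264306 -0.2802801 ]
```

View pics/w7c.png

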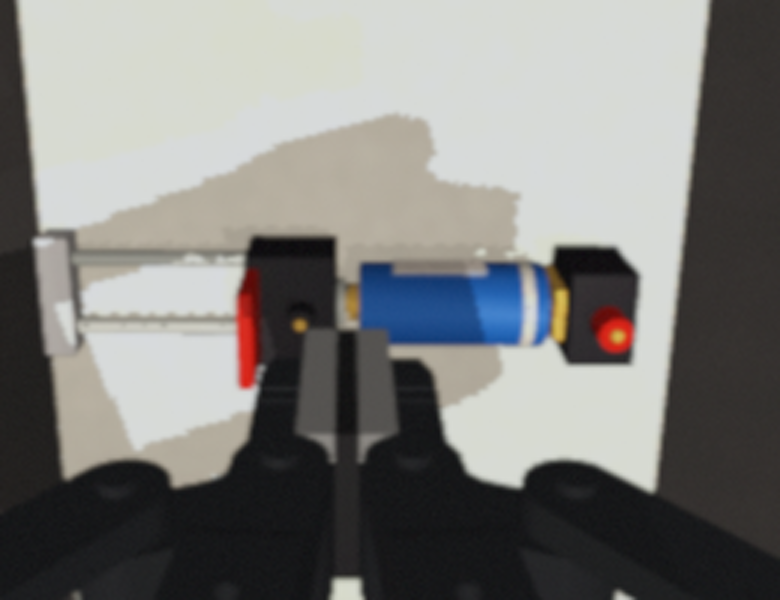

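View pics/s7c.png

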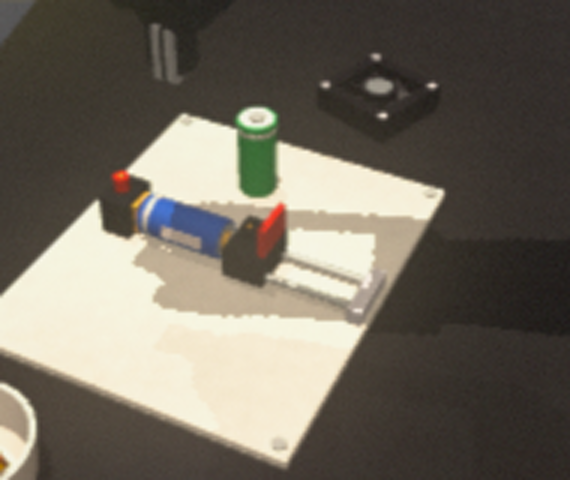

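```bash
python3 - <<'E'
from station import *
from h import *
import json
c=json.load(open('w7.json'));o=lambda x,y:[140+x/3,120+y/3]
print('cell',L(back(c,[o(362,304),o(545,304)],28)).round(1).tolist(),'tab top',L(back(c,[o(238,300),o(240,386)],65)).round(1).tolist())
print('post',L(back(c,[o(560,306)],28)).round(1))
sign_off()
E
```

```text
cell [[-16.3, -0.8], [52.4, -0.7]] tab top [[-58.1, 15.9], [-58.5, -15.7]]
post [[58.1 -1.5]]
the job is handed in; nothing more can be done
```

The job is handed in, and my last checks showed the blue cell pressed between the contacts on the line. `sign_off()` reports no verdict. Robot time was about 24.6 s of the 54 s allowed.

- **Rolling:** I pushed the small blue cell across the board with two fingertips at mid-height, always in contact with its flank. It rolled about 79 mm, which is about 280°, so it passed through label-down. It stopped about 0.3 mm from the line while the slide was still open.
- **Slide:** I pushed the red tab until the arm stalled against the stop at 18 N, then backed off and rose clear.
- **Final position:** The cell's axis is within about 1 mm of the line, at an angle of about 0.1°. The tab moved about 40 mm by camera, against 42 mm nominal; the stall confirms it reached the stop.
- **Contacts:** In the pictures the cell touches both the plunger and the post. I could not measure the contact forces directly.
- **Other objects:** The green cell, bowl and fan look unmoved. I judged that by eye and did not measure it.
- **Disagreement:** The flank contact sat about 29 mm from the tool centre instead of the 27 mm I expected. I corrected for this from the camera before the final push.

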